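# Open the counterweighted damp box and put a fresh beaker away

### The arm

A 6-joint arm with a two-finger parallel gripper is mounted at the origin on the work surface. World frame = base frame: x ahead of the robot, y to its left, z up, the work surface at z = 0. Lengths are in m, angles in rad, forces in N, time in s.
With the tool pointing down it reaches from about 0.3 to 0.875 m from the base axis. Payload 6.4 kg.
Tool frame: the origin (TCP) lies midway between the tips of the shut fingers; the grasp point (between the pads) lies 19 mm behind it; z points along the fingers, y is the line along which they close (so a half turn about z gives the same grasp; the last joint's range is limited). The gripper opens to 85 mm and grips with 20 to 120 N. Pads are 22 mm wide; open, the fingers measure 114 mm over their backs; the gripper's body (76 mm by 85 mm) begins 54 mm behind the grasp point. The pads swing forward as they close: fully open they stand 13 mm farther back than shut.
Start: joints at [-1.477, 0.181, 1.607, -0, 1.354, -0.206], TCP at [0.17, -0.549, 0.231] pointing down, gripper open.
Joint ranges: [-2.99, 2.99], [-0.89, 2.07], [0.3, 2.58], [-1.14, 4.28], [0, 2.63], [-3.12, 3.12]. Speed limits (rad/s): [2.57, 2.57, 3.01, 3.14, 3.14, 3.14].

### API

Orientations are given as a unit quaternion [w, x, y, z].
In Python, from bench import status, camera, ctrl gives the robot as it stands. The module is installed in compiled form; this text tells all that it offers.
- The arm moves only by the shell command python3 -m handwheel 'ROWS'. ROWS is JSON, a list that holds one entry, the list of rows, each a list of 7 numbers: the opening, from -1 (shut) to 1 (fully open), then the shift along the tool's x, y, z in cm, then the turn, a rotation vector about the tool's x, y, z in degrees. A call has 1 to 10 rows; each row is the pose to reach, as a shift and turn from the pose commanded when the call began, along the tool's axes at that moment; what a row does not reach only later rows make up. A row lasts 1/8 s, in which the tool goes at most 62.5 mm and 10.7 degrees, less where a joint would pass 70% of its speed; a pose out of reach is approached as far as the arm can. A call with a gripper value outside its range is refused whole. The fingers move at their own pace and stop on an object; the grip force is fixed at half the most. Time passes only in rows, so rows that repeat a pose let the fingers close. It gives the time, the measured TCP pose, the force, the opening and the grip force at its end, in the units of the state.
- status.get_obs(): the state, without advancing time (a new reading comes with each control period).
- camera(name): name is "scene" or "top" or "wrist"; returns a dict with "frame" (420x560x3 uint8, blue, green, red), "depth" (420x560 float32, m along the optical axis (not along the pixel's ray), 0 where there is no reading), "fx", "fy", "cx", "cy" (pixels), "dist" ([k1, k2, p1, p2, k3] as OpenCV has them; the pictures are not rectified), "extrinsics" (4x4, takes a point from camera to world coordinates); the wrist camera has in their place "hand_eye" (4x4, takes a point from camera to tool coordinates, whose origin is the TCP and whose axes are the flange's). Camera axes: x right, y down, z forward; pixel columns grow to the right and rows downward; lengths in m; the calibration is good to about 2 mm. A picture is of the moment at which its call begins: read the wrist's pose just before it.
- ctrl.hand_in(): hands the job in; it is judged then, once.
The state is a dict: "time_s": time; "q": joint angles; "dq": joint speeds; "joint_efforts": joint torques, N m; "eef_pos": TCP position; "eef_rot": TCP orientation; "wrist_force": force on the tool from outside, world axes, zero at the start; "torque": the same for the moment, N m; "opening": opening from 0.0 (shut) to 1.0 (fully open); "grasp_force": force on a finger pad.
Only numpy, scipy, OpenCV 4.12 (cv2) and the standard library are available. Lean on these libraries where they do the work, as an engineer would, in place of code of your own. Each camera call takes 0.05 s, during which the arm holds its last target. There are 200 camera calls.

### The job

Lift the damp box's counterweighted lid past its balance point, so that it falls back and rests fully open by itself. Then set the red-brown clay beaker gently down inside the box, upright on the plaster floor, without dropping it, and leave the other three pots beside the box where they are.

Things in the scene. Friction and masses are not known exactly. Their poses are not given: they have to be found in the camera images.
- damp_box: Open-topped plywood box fixed to the table, 190 (x) x 260 (y) x 110 (z) mm outside, walls 10 mm, white plaster floor 30 mm above the table, so the inside is 170 x 240 mm and 80 mm deep. Origin: centre of its underside. Its -x side is the front, towards the robot (turned by up to 0.3 rad); the lid is hinged along the far (+x) rim. Behind it two rubber-padded steel rests stick out 115 mm.
- lid (a joint): Angle of the lid, rad: 0 shut, 1.75 fully open (leaning a little back, its weight on the rests). The lid is a 195 x 264 x 12 mm wooden board on the box's rim, about 1.2 kg in all with a red steel weight (28 mm thick, 180 mm long) standing on two rods 100 mm above the hinge line. Raising it takes 2 to 4 N at the bar; below about 0.78 rad it falls shut, above that it falls open by itself and stays.
- bar_mid (a point): Middle of the lid's steel lifting bar: a round bar 12 mm thick, 130 mm long, parallel to the box's y axis, standing 45 mm out in front of the lid's front edge on a stem at each end and 116 mm above the table when shut (free space below and all round it, about 44 mm to the box's front). It moves with the lid, 240 mm from the hinge line.
- hinge_mid (a point): Middle of the lid's hinge line, 110 mm above the table; same axes as the box, the hinge line runs along its y axis.
- plaster_mid (a point): Middle of the plaster floor inside the box, on its surface, 30 mm above the table; same axes as the box.
- beaker_mid (a point): Centre, half-way up, of the red-brown (terracotta) open clay beaker that is to go in the box: 60 mm across (54 mm at the foot), 75 mm high, wall 5 mm, about 0.15 kg, loose, standing on the table to the left or right of the box. z axis up.
- cone: Grey clay cone, 72 mm across, 100 mm high; bystander, stands beside the box. Origin: centre of its underside.
- pinch_bowl: Blue bowl, 84 mm across, 50 mm high; bystander, stands beside the box. Origin: centre of its underside.
- white_cup: White cup without handle, 70 mm across, 70 mm high; bystander, stands beside the box. Origin: centre of its underside.
- beaker: The same beaker; origin at the centre of its underside.
There are look-alikes about, which are no part of the job. There is more than one size of the beaker; the job needs the largest.

How it is judged:
By the outcome, as a careful person would: the job done as asked, in the order asked, and still so for the second after the job is handed in, with the robot touching nothing.
It also fails if it takes over 59 s, if anything falls off the work surface, if the arm or the gripper's body presses on something with over 40 N, if the wrist force passes 120 N, or if a joint passes its speed limit or range.

## Working session

There is one attempt and no reset: what is moved stays moved. The work goes in short steps, Python scripts to look and compute and a shell command to move; the robot and the scene stay as the last step left them, time stands still between calls to the robot, and variables do not carry over. Pictures are saved under pics/ and viewed, at most 10 in all, crops included, and the job is handed in when it is done.

```bash
mkdir -p pics; cat > h.py <<'E'
import numpy as np,cv2
from bench import status,camera,ctrl
from scipy.spatial.transform import Rotation as R
def T():
    o=status.get_obs();q=np.array(o['eef_rot']);M=np.eye(4);M[:3,:3]=R.from_quat(q[[1,2,3,0]]).as_matrix();M[:3,3]=o['eef_pos'];return M
def grab(n):
    t=T();c=camera(n);c['E']=np.array(c['extrinsics']) if n!='wrist' else t@np.array(c['hand_eye']);c['K']=np.array([[c['fx'],0,c['cx']],[0,c['fy'],c['cy']],[0,0,1.]]);return c
def ray(c,px):
    p=cv2.undistortPoints(np.array(px,float).reshape(-1,1,2),c['K'],np.array(c['dist'],float)).reshape(-1,2)
    return np.c_[p,np.ones(len(p))]
def plane(c,px,z):
    d=ray(c,px)@c['E'][:3,:3].T;o=c['E'][:3,3];return o+d*((z-o[2])/d[:,2])[:,None]
def cloud(c):
    h,w=c['depth'].shape;u,v=np.meshgrid(np.arange(w),np.arange(h));d=ray(c,np.stack([u,v],-1).reshape(-1,2))*c['depth'].reshape(-1,1)
    return (d@c['E'][:3,:3].T+c['E'][:3,3]).reshape(h,w,3)
E
python3 - <<'E'
from h import *
for n in('scene','top'):
    c=grab(n);cv2.imwrite(f'pics/{n}0.png',c['frame']);print(n,c['E'].round(3).tolist(),c['fx'])
print(T().round(3).tolist(),status.get_obs())
E
```

```text
scene [[0.37, 0.607, -0.703, 1.228], [0.929, -0.226, 0.294, -0.215], [0.02, -0.762, -0.648, 0.679], [0.0, 0.0, 0.0, 1.0]] 385.2230710796404
top [[0.023, -0.996, 0.082, 0.482], [-1.0, -0.024, -0.009, 0.044], [0.01, -0.082, -0.997, 1.395], [0.0, 0.0, 0.0, 1.0]] 543.3455435145636
[[0.955, 0.295, -0.0, 0.17], [0.295, -0.955, 0.002, -0.549], [0.0, -0.002, -1.0, 0.23], [0.0, 0.0, 0.0, 1.0]] {'time_s': 0.1, 'q': array([-1.47733395e+00,  1.81475106e-01,  1.60792144e+00, -2.54798227e-05,
        1.35378986e+00, -2.06291776e-01]), 'dq': array([ 0.00032315,  0.00029097, -0.00362281,  0.0013745 ,  0.00208287,
        0.0001387 ]), 'joint_efforts': array([ 1.32046066e-04, -4.45883632e+01, -3.52237988e+01, -1.81573973e-04,
        4.21299905e-03, -1.44311208e-06]), 'eef_pos': array([ 0.16975468, -0.54884528,  0.23046305]), 'eef_rot': array([-7.96312088e-04,  9.88788715e-01,  1.49319262e-01,  3.25126823e-05]), 'wrist_force': array([ 0.2661177 ,  0.68467553, -0.13469105]), 'torque': array([ 0.04196831,  0.03051063, -0.04437285]), 'grasp_force': 0.0, 'opening': 0.9987046562415527}
```

View pics/scene0.png

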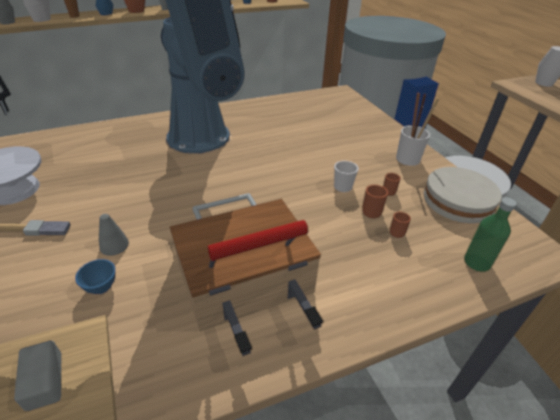

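View pics/top0.png

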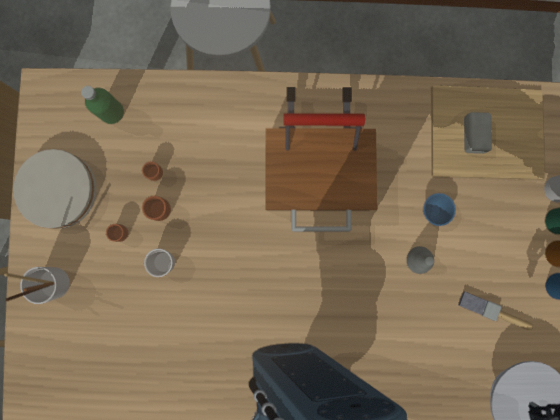

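The scene and top views agree: the lid is centred at about (321,169) in the top view, with the grey bar at row 229, columns 293–349. The largest beaker is at (155,208), with smaller ones at (152,171) and (117,233). The white cup is at (158,263), and the cone and bowl are on the right at (420,260) and (440,209).

```bash
python3 - <<'E'
from h import *
c=grab('top');P=cloud(c);f=c['frame'];hsv=cv2.cvtColor(f,cv2.COLOR_BGR2HSV)
# lid
h=np.abs(P[...,2]-0.122)<0.008
m=np.zeros(h.shape,np.uint8);m[120:216,258:385]=h[120:216,258:385];m=cv2.morphologyEx(m,cv2.MORPH_OPEN,np.ones((5,5)))
q=P[m>0];r=cv2.minAreaRect((q[:,:2]*1000).astype(np.float32));print('lid',r,q[:,2].mean())
cn=max(cv2.findContours(m,0,2)[0],key=cv2.contourArea);r2=cv2.boxPoints(cv2.minAreaRect(cn));print('corners',plane(c,r2,.122).round(4).tolist())
# bar
b=np.zeros(h.shape,bool);b[218:240,285:358]=(P[218:240,285:358,2]>0.09);ys,xs=np.nonzero(b);k=(ys>=225)&(xs>300)&(xs<342)
B=P[ys[k],xs[k]];print('bar cloud',B.mean(0),B[:,0].min(),B[:,0].max(),np.polyfit(B[:,1],B[:,0],1),'ext',xs.min(),xs.max(),ys.min(),ys.max(),plane(c,[(xs.min(),229),(xs.max(),229)],.116))
for n,u,v in(('beaker',155,208),('b2',152,171),('b3',117,233),('cup',158,263),('cone',420,260),('bowl',440,209)):
    W=P[v-28:v+28,u-28:u+28].reshape(-1,3);W=W[W[:,2]>0.012];z=np.percentile(W[:,2],97)
    t=W[W[:,2]>z-0.012];(cx,cy),rad=cv2.minEnclosingCircle((t[:,:2]).astype(np.float32));print(n,round(cx,4),round(cy,4),'d',round(2*rad,4),'h',z)
s=grab('scene');Q=cloud(s);
for n,u,v in(('beaker',375,201),('b2',391,184),('b3',400,225)):
    W=Q[v-20:v+20,u-14:u+14].reshape(-1,3);print(n,W[W[:,2]>.012].mean(0),W[:,2].max())
E
```

```text
lid ((670.2259521484375, -52.36083984375), (211.7812957763672, 264.668701171875), 1.5427943468093872) 0.12265924034660995
corners [[0.7712, 0.0826, 0.122], [0.7785, -0.1828, 0.122], [0.5675, -0.1843, 0.122], [0.5613, 0.077, 0.122]]
bar cloud [ 0.53393304 -0.0550401   0.12138865] 0.5280990782152994 0.5399238232785878 [-0.02301747  0.53266615] ext 290 354 218 237 [[ 0.53010788  0.01754693  0.116     ]
 [ 0.53356305 -0.13350401  0.116     ]]
beaker 0.5342 0.2126 d 0.3528 h 0.07970164144629724
b2 0.4817 0.0443 d 0.0002 h 1.3946725497421733
b3 0.4817 0.0443 d 0.0002 h 1.3946725497421733
cup 0.4574 0.207 d 0.3291 h 0.07628940449156157
cone 0.4692 -0.1428 d 0.3753 h 0.10011076742693897
bowl 0.4817 0.0443 d 0.0002 h 0.7927543644991172
beaker [0.5777978  0.34756636 0.05183106] 0.6787725694243307
b2 [0.55037933 0.40583643 0.05863042] 0.6787725694243307
b3 [0.68197866 0.35369518 0.0487436 ] 0.6787725694243307
```

```bash
cat >> h.py <<'E'
def goal(p,psi,a,M=None):
    "tool z forward-down by a (90deg=down), y = -box y"
    z=np.array([np.cos(a)*np.cos(psi),np.cos(a)*np.sin(psi),-np.sin(a)]);y=np.array([np.sin(psi),-np.cos(psi),0])
    G=np.eye(4);G[:3,:3]=np.c_[np.cross(y,z),y,z];G[:3,3]=p;return G
def row(G,M=None):
    M=T() if M is None else M
    D=np.linalg.inv(M)@G;return np.r_[D[:3,3]*100,np.degrees(R.from_matrix(D[:3,:3]).as_rotvec())].round(2)
PSI=.024;HINGE=np.array([.773,-.050,.110])
def hook(th,a,ext=.025,off=.018,psi=PSI):
    f=np.array([np.cos(psi),np.sin(psi),0]);k=np.array([0,0,1])
    b=HINGE-f*.24*np.cos(th)+k*(.006*np.cos(th)+.24*np.sin(th))+f*.006*np.sin(th)
    return goal(b+ext*(f*np.cos(a)-k*np.sin(a))-off*(f*np.sin(a)+k*np.cos(a)),psi,a)
E
python3 - <<'E'
from h import *
c=grab('top');P=cloud(c)
D=c['depth']>0
for n,u,v,w in(('beaker',155,208,17),('b2',152,171,13),('b3',117,233,13),('cup',158,263,18),('cone',420,260,18),('bowl',440,209,20)):
    W=P[v-w:v+w,u-w:u+w][D[v-w:v+w,u-w:u+w]];W=W[(W[:,2]>.012)&(W[:,2]<.2)];z=np.percentile(W[:,2],97)
    t=W[W[:,2]>z-0.01];(cx,cy),rad=cv2.minEnclosingCircle(t[:,:2].astype(np.float32));print(n,round(cx,4),round(cy,4),'med',t[:,:2].mean(0).round(4),'d',round(2*rad,4),'h',z.round(4),len(t))
# color-mask for beakers
hsv=cv2.cvtColor(c['frame'],cv2.COLOR_BGR2HSV);m=((hsv[...,0]<9)&(hsv[...,1]>110)).astype(np.uint8);m[:,250:]=0
for k in cv2.findContours(m,0,2)[0]:
    if cv2.contourArea(k)>80: 
        (x,y),r=cv2.minEnclosingCircle(k);print('red',x,y,r,plane(c,[(x,y)],.06))
np.set_printoptions(suppress=True)
ps=PSI;a=np.radians(40)
M0=T();pre=hook(0,a,ext=-.05,off=.04);print('pre',pre[:3,3],row(pre))
hk=hook(0,a,off=.024);print('hook',hk[:3,3],row(hk,pre))
for t,aa in((.2,45),(.4,47),(.6,50),(.8,55),(.95,58),(1.05,60)): print(t,row(hook(t,np.radians(aa)),hk))
E
```

```text
beaker 0.5768 0.3516 med [0.5771 0.351 ] d 0.0614 h 0.0791 171
b2 0.6716 0.3685 med [0.6716 0.368 ] d 0.0464 h 0.0597 88
b3 0.5145 0.4509 med [0.5138 0.4507] d 0.0461 h 0.0593 99
cup 0.4417 0.3362 med [0.4413 0.3389] d 0.0719 h 0.0735 176
cone 0.4625 -0.3178 med [ 0.4628 -0.3175] d 0.0273 h 0.0988 90
bowl 0.5909 -0.3569 med [ 0.5921 -0.3627] d 0.0859 h 0.0539 235
pre [ 0.46907383 -0.05729563  0.1174976 ] [ 43.11 -38.14  11.38  -6.94  49.67  14.76]
hook [ 0.53679225 -0.05567007  0.08154524] [ 1.6 -0.   7.5  0.  -0.  -0. ]
0.2 [ 4.42 -0.   -2.77  0.   -5.   -0.  ]
0.4 [ 8.8   0.   -4.58  0.   -7.   -0.  ]
0.6 [ 13.41  -0.    -5.52   0.   -10.    -0.  ]
0.8 [ 18.02   0.    -5.59   0.   -15.    -0.  ]
0.95 [ 21.45  -0.    -5.     0.   -18.    -0.  ]
1.05 [ 23.66  -0.    -4.32   0.   -20.    -0.  ]
```

```bash
python3 -m handwheel '[[[-1,21.5,-19,4,-3.5,25,7],[-1,21.5,-19,4,-3.5,25,7],[-1,21.5,-19,4,-3.5,25,7],[-1,21.5,-19,4,-3.5,25,7],[-1,21.5,-19,4,-3.5,25,7],[-1,43.1,-38.1,11.4,-7,49.7,14.8],[-1,43.1,-38.1,11.4,-7,49.7,14.8],[-1,43.1,-38.1,11.4,-7,49.7,14.8],[-1,43.1,-38.1,11.4,-7,49.7,14.8],[-1,43.1,-38.1,11.4,-7,49.7,14.8]]]'
python3 - <<'E'
from h import *
np.set_printoptions(suppress=True)
a=np.radians(40);pre=hook(0,a,ext=-.05,off=.04);print(row(pre),row(hook(0,a,off=.024)),status.get_obs()['q'])
cv2.imwrite('pics/w1.png',grab('wrist')['frame'])
E
```

```text
time_s: 1.5
eef_pos: [0.4735, -0.0648, 0.1205]
eef_rot: [-0.003, 0.906, 0.011, 0.424]
wrist_force: [1.0, -1.3, 1.4]
opening: -0.0
grasp_force: 0.0
[-0.5  -0.76 -0.14  0.23 -0.13  0.1 ] [ 1.08 -0.79  7.37  0.23 -0.13  0.1 ] [-0.80978668 -0.25691166  2.57477089  1.36543104  0.61604253 -0.36526141]
```

View pics/w1.png

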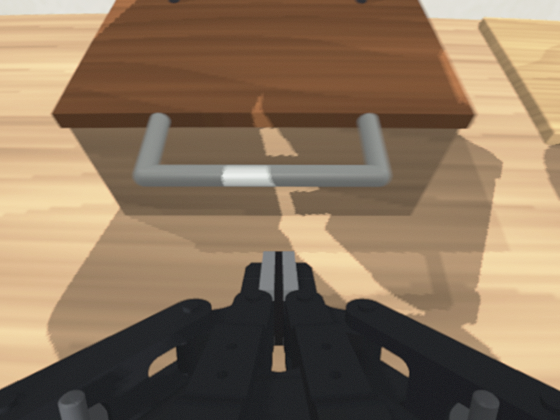

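The bar shows whole in front of the shut fingers: bar row 175, columns 137–388, fingertips at (278,255). That is about 8 mm off centre, which the next move corrects.

```bash
python3 -m handwheel '[[[-1,0.3,-0.8,2.5,0,0,0],[-1,0.8,-0.8,5,0,0,0],[-1,1.1,-0.8,7.4,0,0,0],[-1,1.1,-0.8,7.4,0,0,0],[-1,1.1,-0.8,7.4,0,0,0]]]'
python3 - <<'E'
from h import *
np.set_printoptions(suppress=True)
a=np.radians(40);print(row(hook(0,a,off=.024)),status.get_obs()['q'])
for t,aa in((.2,45),(.4,47),(.6,50),(.8,55),(.95,58),(1.05,60)): print(t,row(hook(t,np.radians(aa))))
cv2.imwrite('pics/s2.png',grab('scene')['frame'])
cv2.imwrite('pics/w2.png',grab('wrist')['frame'])
E
```

```text
time_s: 2.17
eef_pos: [0.5351, -0.0547, 0.0803]
eef_rot: [-0.005, 0.906, 0.011, 0.423]
wrist_force: [-0.2, -0.0, 0.1]
opening: -0.005
grasp_force: 0.0
[0.2  0.1  0.04 0.   0.   0.06] [-0.61288834  0.08284588  2.42333976  1.8163402   0.48883727 -0.72145448]
0.2 [ 4.62  0.1  -2.72  0.01 -5.    0.06]
0.4 [ 9.    0.11 -4.54  0.01 -7.    0.06]
0.6 [ 13.61   0.11  -5.48   0.01 -10.     0.06]
0.8 [ 18.22   0.12  -5.55   0.01 -15.     0.06]
0.95 [ 21.65   0.12  -4.96   0.01 -18.     0.06]
1.05 [ 23.86   0.12  -4.28   0.01 -20.     0.06]
```

View pics/w2.png

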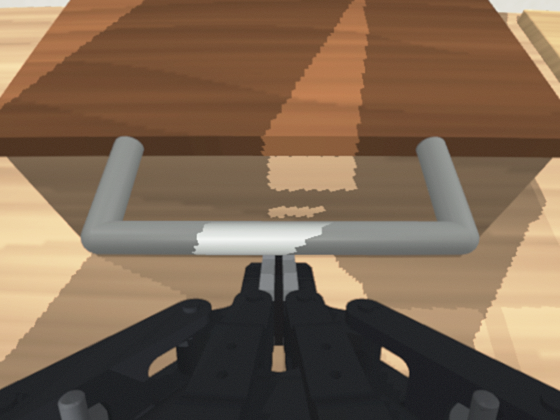

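The bar (row 238, columns 85–478) now covers the fingertips at (278,258), so the fingers are under it and centred. Lifting.

```bash
python3 -m handwheel '[[[-1,2.4,0,-1.5,0,-2.5,0],[-1,4.6,0,-2.7,0,-5,0],[-1,6.8,0,-3.7,0,-6,0],[-1,9,0,-4.5,0,-7,0],[-1,11.3,0,-5.1,0,-8.5,0],[-1,13.6,0,-5.5,0,-10,0],[-1,13.6,0,-5.5,0,-10,0]]]'
python3 - <<'E'
from h import *
np.set_printoptions(suppress=True)
for t,aa in((.6,50),(.7,53),(.8,55),(.95,58),(1.05,60)): print(t,row(hook(t,np.radians(aa))))
cv2.imwrite('pics/s3.png',grab('scene')['frame'])
E
```

```text
time_s: 3.15
eef_pos: [0.5821, -0.0546, 0.223]
eef_rot: [-0.002, 0.939, 0.012, 0.345]
wrist_force: [-0.4, 0.2, 0.5]
opening: 0.001
grasp_force: 0.0
0.6 [-0.33 -0.    0.16  0.19 -0.31  0.17]
0.7 [ 1.9   0.   -0.4   0.19 -3.31  0.17]
0.8 [ 4.21  0.01 -0.69  0.19 -5.31  0.16]
0.95 [ 7.69  0.02 -0.68  0.2  -8.31  0.16]
1.05 [  9.98   0.03  -0.38   0.2  -10.31   0.15]
```

View pics/s3.png

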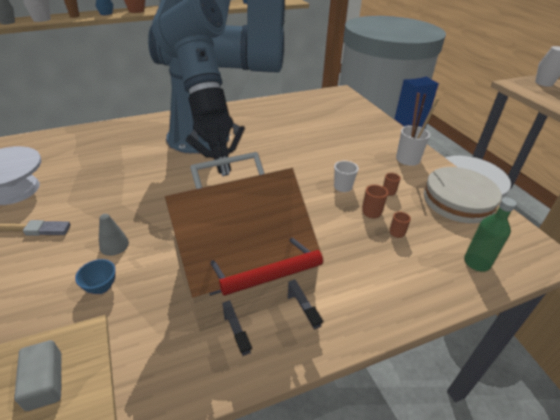

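The lid is riding up on the fingers, with the bar at (228,165). Continuing past balance.

```bash
python3 -m handwheel '[[[-1,0.5,0,0,0,-1,0],[-1,1.9,0,-0.4,0,-3,0],[-1,3,0,-0.6,0,-4,0],[-1,4.2,0,-0.7,0,-5,0],[-1,5.4,0,-0.7,0,-6,0],[-1,6.5,0,-0.7,0,-7,0],[-1,7.7,0,-0.7,0,-8,0],[-1,7.7,0,-0.7,0,-8,0],[-1,7.7,0,-3,0,-8,0],[-1,7.7,0,-6,0,-8,0]]]'
python3 - <<'E'
from h import *
np.set_printoptions(suppress=True)
c=grab('scene');P=cloud(c)
hsv=cv2.cvtColor(c['frame'],cv2.COLOR_BGR2HSV);m=((hsv[...,0]<6)|(hsv[...,0]>174))&(hsv[...,1]>170)&(hsv[...,2]>80);m[:,340:]=0
print('weight',np.median(P[m&(c['depth']>0)],0))
cv2.imwrite('pics/s4.png',c['frame'])
E
```

```text
time_s: 4.45
eef_pos: [0.5992, -0.0525, 0.3125]
eef_rot: [-0.004, 0.962, 0.012, 0.274]
wrist_force: [0.5, -0.7, -0.2]
opening: -0.002
grasp_force: 0.0
weight [ 0.87630949 -0.05710713  0.1034961 ]
```

View pics/s4.png

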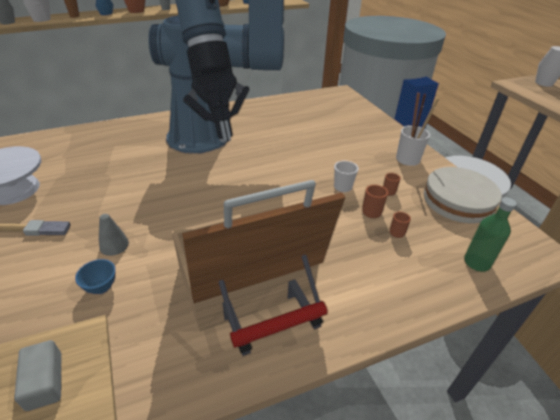

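The lid has fallen fully open: board upright at (265,245), red weight on the rests at (280,324), fingers clear. Now to above the beaker.

```bash
python3 - <<'E'
from h import *
np.set_printoptions(suppress=True)
print(row(goal([.577,.351,.22],PSI,np.pi/2)))
print(row(goal([.56,.15,.30],PSI,np.pi/2)))
E
```

```text
[ -6.15 -40.43   7.53   0.05 -32.08   0.09]
[ -3.78 -20.37  -0.4    0.05 -32.08   0.09]
```

```bash
python3 -m handwheel '[[[-1,-3.8,-5,-0.4,0,-10,0],[-1,-3.8,-10,-0.4,0,-20,0],[-1,-3.8,-15,-0.4,0,-30,0],[1,-3.8,-20.4,-0.4,0,-32,0],[1,-4.4,-26,2,0,-32,0],[1,-5,-32,4,0,-32,0],[1,-6,-36,6,0,-32,0],[1,-6.2,-40.4,7.5,0,-32,0],[1,-6.2,-40.4,7.5,0,-32,0],[1,-6.2,-40.4,7.5,0,-32,0]]]'
python3 - <<'E'
from h import *
np.set_printoptions(suppress=True)
c=grab('wrist');f=c['frame'];hsv=cv2.cvtColor(f,cv2.COLOR_BGR2HSV);m=((hsv[...,0]<10)&(hsv[...,1]>110)).astype(np.uint8)
P=cloud(c);ok=c['depth']>0
for k in cv2.findContours(m,0,2)[0]:
    if cv2.contourArea(k)>300:
        mm=cv2.drawContours(np.zeros_like(m),[k],-1,1,-1)>0;t=P[mm&ok];z=np.percentile(t[:,2],97);t=t[t[:,2]>z-.008]
        (x,y),r=cv2.minEnclosingCircle(t[:,:2].astype(np.float32));print(cv2.boundingRect(k),'h',z,x,y,'d',2*r)
cv2.imwrite('pics/w5.png',f);print(row(goal([.577,.351,.22],PSI,np.pi/2)))
E
```

```text
time_s: 5.75
eef_pos: [0.578, 0.3498, 0.2171]
eef_rot: [0.001, 1.0, 0.013, -0.001]
wrist_force: [-0.4, 0.7, -0.3]
opening: 1.0
grasp_force: 0.0
(146, 219, 55, 56) h 0.056419855309623686 0.5458544492721558 0.43007755279541016 d 0.1140240877866745
(242, 154, 70, 77) h 0.07590752407467195 0.5764860510826111 0.35011571645736694 d 0.05945326387882233
(233, 51, 52, 56) h 0.056408418802037626 0.671245276927948 0.36718466877937317 d 0.043596453964710236
[-0.15 -0.16 -0.21  0.07  0.02  0.  ]
```

View pics/w5.png

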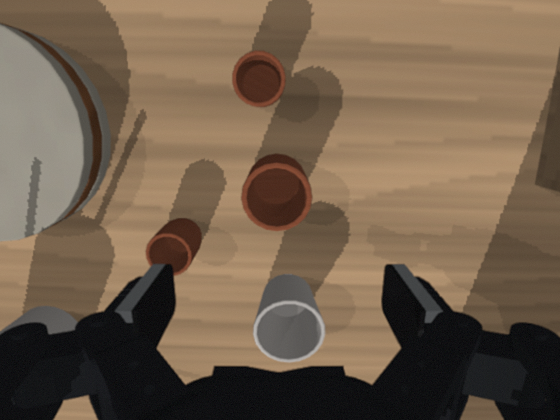

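The largest beaker is at (277,195), between the smaller ones at (259,79) and (170,250), with the cup at (288,330). It measures (0.5765, 0.350), 59 mm across and 76 mm high, as it should, so I descend.

```bash
python3 -m handwheel '[[[1,-0.15,0,4,0,0,0],[1,-0.15,0,8,0,0,0],[1,-0.15,0,12,0,0,0],[1,-0.15,0,15,0,0,0],[1,-0.15,0,17,0,0,0],[1,-0.15,0,18.7,0,0,0],[1,-0.15,0,18.7,0,0,0],[1,-0.15,0,18.7,0,0,0]]]' && python3 -m handwheel '[[[-1,0,0,0,0,0,0],[-1,0,0,0,0,0,0],[-1,0,0,0,0,0,0],[-1,0,0,0,0,0,0],[-1,0,0,0,0,0,0],[-1,0,0,0,0,0,0],[-1,0,0,0,0,0,0],[-1,0,0,0,0,0,0]]]'
```

```text
time_s: 6.8
eef_pos: [0.5782, 0.3505, 0.0326]
eef_rot: [0.0, 1.0, 0.012, 0.001]
wrist_force: [-0.4, 0.1, 0.3]
opening: 1.005
grasp_force: 0.0
time_s: 7.8
eef_pos: [0.5782, 0.3507, 0.0327]
eef_rot: [0.0, 1.0, 0.012, 0.001]
wrist_force: [0.5, 0.7, 5.8]
opening: 0.678
grasp_force: 64.5
```

Gripped: opening is 0.68, which is 58 mm, at 64 N. Lifting and carrying over.

```bash
python3 -m handwheel '[[[-1,0,0,-2,0,0,0],[-1,0,0,-6,0,0,0],[-1,0,0,-11,0,0,0],[-1,0,0,-16,0,0,0],[-1,0,0,-19,0,0,0],[-1,0,0,-19,0,0,0]]]' && python3 -m handwheel '[[[-1,0.6,3,0,0,0,0],[-1,1.6,8,0,0,0,0],[-1,2.6,13,0,0,0,0],[-1,3.6,18,0,0,0,0],[-1,4.6,23,0,0,0,0],[-1,5.6,28,0,0,0,0],[-1,6.6,33,0,0,0,0],[-1,7.6,38,0,0,0,0],[-1,8.2,40.6,0,0,0,0],[-1,8.2,40.6,0,0,0,0]]]'
python3 - <<'E'
from h import *
np.set_printoptions(suppress=True)
print(row(goal([.67,-.053,.063],PSI,np.pi/2)))
c=grab('scene');cv2.imwrite('pics/s6.png',c['frame'])
c=grab('top');cv2.imwrite('pics/t6.png',c['frame'])
E
```

```text
time_s: 8.55
eef_pos: [0.5787, 0.3511, 0.2256]
eef_rot: [-0.001, 1.0, 0.012, 0.003]
wrist_force: [0.2, 0.5, -2.2]
opening: 0.675
grasp_force: 64.4
time_s: 9.8
eef_pos: [0.6684, -0.0551, 0.2199]
eef_rot: [0.0, 1.0, 0.011, -0.001]
wrist_force: [-0.3, 0.5, -1.9]
opening: 0.676
grasp_force: 64.7
[ 0.2  -0.21 15.69  0.01  0.14 -0.14]
```

View pics/t6.png

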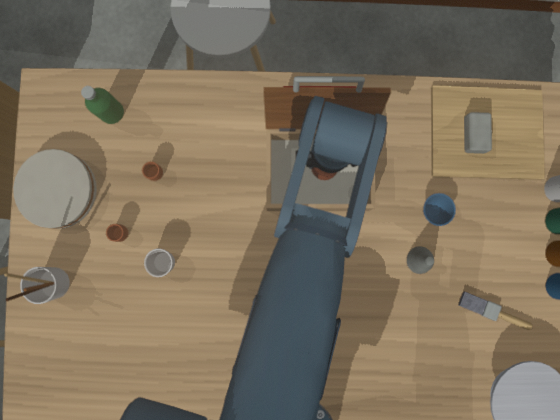

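The beaker, at (325,170), hangs over the open box (inside about columns 270–372, rows 135–205). The lid is open behind it, and the cup, cone and bowl haven't moved. Lowering until contact shows in the force.

```bash
python3 -m handwheel '[[[-1,0.2,-0.2,3,0,0,0],[-1,0.2,-0.2,7,0,0,0],[-1,0.2,-0.2,11,0,0,0],[-1,0.2,-0.2,13.5,0,0,0],[-1,0.2,-0.2,14.7,0,0,0],[-1,0.2,-0.2,15.1,0,0,0],[-1,0.2,-0.2,15.1,0,0,0],[-1,0.2,-0.2,15.1,0,0,0]]]' && python3 -m handwheel '[[[-1,0,0,0.1,0,0,0],[-1,0,0,0.2,0,0,0],[-1,0,0,0.3,0,0,0],[-1,0,0,0.3,0,0,0]]]'
```

```text
time_s: 10.9
eef_pos: [0.672, -0.0517, 0.0724]
eef_rot: [0.001, 1.0, 0.012, 0.001]
wrist_force: [0.2, -0.5, -1.5]
opening: 0.678
grasp_force: 64.7
time_s: 11.4
eef_pos: [0.6709, -0.0516, 0.0676]
eef_rot: [0.0, 1.0, 0.012, 0.0]
wrist_force: [-0.1, -0.0, -1.1]
opening: 0.675
grasp_force: 64.7
```

```bash
python3 -m handwheel '[[[-1,0,0,0.1,0,0,0],[-1,0,0,0.2,0,0,0],[-1,0,0,0.3,0,0,0],[-1,0,0,0.3,0,0,0]]]' && python3 -m handwheel '[[[-1,0,0,0.1,0,0,0],[-1,0,0,0.1,0,0,0]]]'
```

```text
time_s: 11.9
eef_pos: [0.671, -0.0515, 0.0647]
eef_rot: [0.001, 1.0, 0.012, 0.0]
wrist_force: [-0.4, -0.4, -1.8]
opening: 0.679
grasp_force: 64.7
time_s: 12.15
eef_pos: [0.671, -0.0516, 0.0638]
eef_rot: [0.001, 1.0, 0.012, 0.0]
wrist_force: [1.5, 0.8, -1.6]
opening: 0.676
grasp_force: 64.7
```

```bash
python3 -m handwheel '[[[-1,0,0,0.05,0,0,0],[-1,0,0,0.1,0,0,0],[-1,0,0,0.1,0,0,0]]]' && python3 -m handwheel '[[[-1,0,0,0.05,0,0,0],[-1,0,0,0.1,0,0,0],[-1,0,0,0.1,0,0,0]]]'
```

```text
time_s: 12.52
eef_pos: [0.671, -0.0516, 0.0628]
eef_rot: [0.001, 1.0, 0.012, 0.0]
wrist_force: [-0.1, 1.0, -0.9]
opening: 0.673
grasp_force: 64.7
time_s: 12.9
eef_pos: [0.6711, -0.0516, 0.0628]
eef_rot: [0.001, 1.0, 0.012, 0.0]
wrist_force: [-3.9, 0.5, 4.5]
opening: 0.676
grasp_force: 65.1
```

Contact at z = 0.0628, as predicted, with +4.5 N. Releasing and withdrawing upward.

```bash
python3 -m handwheel '[[[0.5,0,0,0,0,0,0],[0.7,0,0,0,0,0,0],[1,0,0,0,0,0,0],[1,0,0,0,0,0,0],[1,0,0,0,0,0,0],[1,0,0,0,0,0,0]]]' && python3 -m handwheel '[[[1,0,0,-1,0,0,0],[1,0,0,-3,0,0,0],[1,0,0,-6,0,0,0],[1,0,0,-10,0,0,0],[1,0,0,-15,0,0,0],[1,0,0,-20,0,0,0],[1,-6,0,-22,0,0,0],[1,-12,0,-22,0,0,0],[1,-18,0,-22,0,0,0],[1,-18,0,-22,0,0,0]]]'
python3 - <<'E'
from h import *
np.set_printoptions(suppress=True)
c=grab('wrist');w=c['frame'];s=grab('top')
cv2.imwrite('pics/f7.png',np.hstack([cv2.resize(w,(400,300)),cv2.resize(s['frame'],(400,300))]))
P=cloud(s);ok=s['depth']>0
W=P[ok&(P[...,2]>.025)&(P[...,2]<.4)]
k=(np.abs(W[:,0]-.671)<.05)&(np.abs(W[:,1]+.052)<.05)
t=W[k];print(np.percentile(t[:,2],[5,50,97]));t=t[t[:,2]>.095];print(len(t));
if len(t): print(cv2.minEnclosingCircle(t[:,:2].astype(np.float32)))
E
```

```text
time_s: 13.65
eef_pos: [0.6711, -0.0515, 0.0619]
eef_rot: [0.001, 1.0, 0.012, 0.0]
wrist_force: [-0.2, -0.2, -0.3]
opening: 1.003
grasp_force: 0.0
time_s: 14.9
eef_pos: [0.4873, -0.0549, 0.2828]
eef_rot: [0.001, 1.0, 0.012, 0.0]
wrist_force: [0.6, -0.2, 0.3]
opening: 1.001
grasp_force: 0.0
[0.02712934 0.03284016 0.10698318]
172
((0.670556366443634, -0.050399940460920334), 0.030152399092912674)
```

View pics/f7.png

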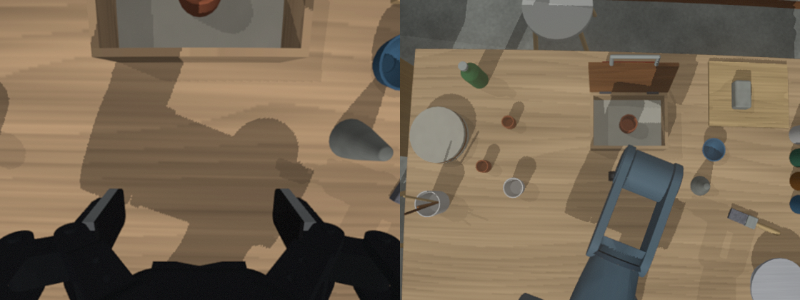

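The beaker, at (628,124) in the right half, stands upright in the box with its rim at z ≈ 0.106 and 60 mm across. The lid is open, the other pots haven't moved, and the arm is clear.

```bash
python3 -c "
from bench import ctrl;print(ctrl.hand_in())"
```

```text
the job is handed in; nothing more can be done
None
```

The lid fell back and rests fully open, the largest beaker stands upright on the plaster floor, the other three pots are where they were, and I handed the job in at about 15 s (no verdict was returned).

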